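# Zero a thickness probe and hold it on the marked spot of a sloping painted sample

### The job

Take the thickness probe out of its blue stand and zero it: with the probe's own tip, press the sprung steel anvil straight down to its stop and keep it there for a moment. Then put the tip gently inside the red ring on the sloping green sample, with the probe square to that painted face, and press lightly until its sprung tip is about half pushed in; the program finishes while the gripper is still holding the probe there, pressed like that. Do not touch the vice or sample with the gripper, and leave the things standing about alone.

Things in the scene. Friction and masses are not known exactly. Their poses are not given: they have to be found in the camera images.
- probe: probe, upright in the stand. Origin: centre of the underside of its orange collar; z along the probe, away from the tip. Above the origin: collar, 31 mm diameter, to 6 mm; black square grip 22 x 22 mm (faces along x and y), 6 to 58 mm; grey cap to 62 mm. Below: steel barrel, 16 mm diameter, to 25 mm; sprung brass tip, 8 mm diameter, end at 37 mm when out. About 120 g. Draw it straight up
- tip_end (a point): centre of the flat end of the probe's brass tip; 37 mm below probe's origin on the probe's axis when the tip is out
- probe_tip (a joint): how far the brass tip is pushed into the barrel: 0 fully out, 0.010 m fully in; half is 0.005. Its spring takes 1 N to start and adds 0.3 N per mm, 4 N fully in
- stand: heavy blue block 70 x 70 x 46 mm high on a black foot 86 x 86 mm, fixed to the bench. Origin: centre of its underside, z up. A hole 20 mm wide and 42 mm deep in the middle of its top takes the probe's barrel; the collar rests on the top, so the probe's origin is at height 46 mm
- anvil_base: grey round housing of the zero standard, 46 mm diameter, 12 mm high, fixed to the bench. Origin: centre of its underside. In its middle stands the sprung steel anvil, a disc 30 mm in diameter, its flat top 24 mm above the bench when up and 16 mm at its stop
- anvil_top (a point): centre of the anvil's flat top; it goes down with the anvil
- anvil (a joint): how far the anvil is pressed down: 0 up, 0.008 m at its stop. Its spring takes 1.5 N to start and 5 N to the stop, and it rises again when let go
- vice: steel vice 128 mm long (x), 52 wide, 46 high, fixed; origin: centre of its underside, z up, front at -x. Its jaws hold the sample: a 4 mm upright web 32 mm behind the origin carries a green painted plate 60 mm (down the slope) x 84 mm, 70 mm above the bench at its middle, sloping down 15 degrees to the front. On it a red ring towards +y and a white one towards -y
- red_ring: red painted ring on the green face, 20 mm inner and 25 mm outer diameter. Origin: its centre, on the face; z axis: straight out of the face (15 degrees from vertical, leaning towards the front of the vice). The white ring, 40 mm from it, is not the one to use
- mug: white mug 82 mm wide, 91 mm high, bystander; origin at its foot
- loupe: black eye loupe 37 mm wide, 34 mm high, bystander; origin at its foot
- tape: roll of tan tape 96 mm wide, 25 mm high, bystander; origin at its foot
- v_block: steel V-block 40 x 42 x 34 mm, bystander; origin at its foot

How it is judged:
By the outcome, as a careful person would: the job done as asked, in the order asked, and still so for the second after the job is handed in, while the arm keeps its last pose, push and grip.
It also fails if it takes over 48 s, if anything falls off the work surface, if the arm or the gripper's body presses on something with over 40 N, if the wrist force passes 120 N, or if a joint passes its speed limit or range.

### The arm

A 6-joint arm with a two-finger parallel gripper is mounted at the origin on a cart in front of the work surface, level with it; the furniture and walls round the work are solid. World frame = base frame: x ahead of the robot, y to its left, z up, the work surface at z = 0. Lengths are in m, angles in rad, forces in N, time in s.
With the tool pointing down it reaches from about 0.25 to 0.775 m from the base axis. Payload 4 kg.
Tool frame: the origin (TCP) lies at the very end of the fingers, on their centre line; the grasp point (between the pads) lies 19 mm behind it; z points along the fingers, y is the line along which they close (so a half turn about z gives the same grasp; the last joint's range is limited). The gripper opens to 85 mm and grips with 20 to 120 N. Pads are 22 mm wide; open, the fingers measure 114 mm over their backs; the gripper's body (76 mm by 85 mm) begins 54 mm behind the grasp point. The pads swing forward as they close: fully open they stand 13 mm farther back than shut.
Start: joints at [-1.231, 0.087, 1.371, -0, 1.684, -0.103], TCP at [0.236, -0.497, 0.231] pointing down, gripper open.
Joint ranges: [-3.1, 3.1], [-0.76, 2.03], [0.27, 2.55], [-1.08, 4.22], [0.17, 2.65], [-2.57, 2.57]. Speed limits (rad/s): [2.79, 2.79, 3.14, 3.14, 3.14, 3.14].

### API

Orientations are given as [roll, pitch, yaw] about the fixed x, y, z axes, in that order (R = Rz(yaw) Ry(pitch) Rx(roll)).
In Python, from plant import sense, snapshot, job_done, silhouettes gives the robot as it stands.
- The arm moves only by the tool arm_command, never from a script. Its argument "motion" is a list of rows, each a list of 3 entries, a list of its own where there are three numbers: the turn, a rotation vector about the tool's x, y, z in a scale on which 1.0 is 2 pi rad, then the shift along the tool's x, y, z in shares of 1000 mm (1.0 is 1000 mm), then the closure, from 0 (fully open) to 1 (shut). In form: [[[wx, wy, wz], [x, y, z], grip], ...]. A call has 1 to 12 rows; each row is the pose to reach, as a shift and turn from the pose commanded when the call began, along the tool's axes at that moment; what a row does not reach only later rows make up. A row lasts 1/12 s, in which the tool goes at most 41.7 mm and 7.16 degrees, less where a joint would pass 70% of its speed; a pose out of reach is approached as far as the arm can. Shift and turn numbers lie between -1 and 1, and a call with a number outside is refused. A call with a gripper value outside its range is refused whole. The fingers move at their own pace and stop on an object; the grip force is fixed at half the most. Time passes only in rows, so rows that repeat a pose let the fingers close. It gives the time, the measured TCP pose, the force, the opening and the grip force at its end, in the units of the state.
- sense(): the state, without advancing time (a new reading comes with each control period).
- snapshot(name): name is "scene" or "top" or "wrist"; returns a dict with "image" (384x512x3 uint8, red, green, blue), "range_z" (384x512 float32, m along the optical axis (not along the pixel's ray), 0 where there is no reading), "fx", "fy", "cx", "cy" (pixels), "R" (3x3) and "t" (3): a world point X has camera coordinates R X + t. Camera axes: x right, y down, z forward; pixel columns grow to the right and rows downward; lengths in m; the calibration is good to about 2 mm. A picture is of the moment at which its call begins.
- job_done(): hands the job in; it is judged then, once.
Trained networks look in the newest picture that a camera, given by its name, has taken for a name from the list of things; names that differ only in an ending like _2 or _b are one class to them, and where a whole thing is asked for, a point or a joint stands for the part that bears it (a point fixed in the world has none). Each returns a list of dicts, best first, with "confidence" (0 to 1); they miss things now and then, are a little off and sometimes report something else, mostly with a low value. They report only what shows in the picture. A call takes as long as a camera call.
- silhouettes(query, camera): "pixels" (384x512 bool, what is visible of it) and "bbox" ([centre column, centre row, width, height] in pixels, round what is visible of it).
The state is a dict: "t": time; "joint_pos": joint angles; "qd": joint speeds; "effort": joint torques, N m; "tool_pos": TCP position; "eef_rot": TCP orientation; "contact_force": force on the tool from outside, world axes, zero at the start; "wrist_torque": the same for the moment, N m; "finger_gap": finger opening in m; "grip_force": force on a finger pad.
Only numpy, scipy, OpenCV 4.12 (cv2) and the standard library are available. Lean on these libraries where they do the work, as an engineer would, in place of code of your own. Each camera call takes 0.05 s, during which the arm holds its last target. There are 200 camera calls.

## Working session

There is one attempt and no reset: what is moved stays moved. The work goes in short steps, Python scripts to look and compute and a tool call to move; the robot and the scene stay as the last step left them, time stands still between calls to the robot, and variables do not carry over. Pictures are saved under pics/ and viewed, at most 10 in all, crops included, and the job is handed in when it is done.

Besides the shell and the picture viewer there is one more tool, called after "Call:" as name([rows], argument=value, ...), one row to a line, values as JSON. arm_command: Moves the arm, as the interface text tells. Its arguments: {"type":"object","properties":{"motion":{"type":"array","items":{"type":"array"}}},"required":["motion"]}

```bash
mkdir -p pics; ls
cat > h.py <<'E'
import numpy as np, cv2
from scipy.spatial.transform import Rotation as Ro
from plant import sense, snapshot, job_done, silhouettes
def cloud(s):
    z=s["range_z"]; v,u=np.indices(z.shape)
    P=np.stack([(u-s["cx"])/s["fx"]*z,(v-s["cy"])/s["fy"]*z,z],-1)
    return (P-s["t"])@s["R"]   # R^T (P-t)
def save(s,n): cv2.imwrite(f"pics/{n}.png",s["image"][:,:,::-1])
E
python3 - <<'E'
from h import *
st=sense(); print(st)
S={}
for c in ("scene","top"):
    s=snapshot(c); S[c]=s; np.savez(f"{c}.npz",**s)
    P=cloud(s)
    print(c,"cam at",-s["R"].T@s["t"])
    for q in ["probe","stand","anvil_base","anvil","vice","red_ring","mug","loupe","tape","v_block"]:
        for r in silhouettes(q,c)[:2]:
            m=r["pixels"]&(s["range_z"]>0); X=P[m]
            if len(X): print(q,round(r["confidence"],2),np.round(r["bbox"]),m.sum(),np.median(X,0).round(3),X.min(0).round(3),X.max(0).round(3))
cv2.imwrite("pics/a.png",np.hstack([S["scene"]["image"],S["top"]["image"]])[:,:,::-1][:, :, :]) 
im=cv2.imread("pics/a.png"); cv2.imwrite("pics/a.png",cv2.resize(im,(800,300)))
E
```

```text
pics
{'t': 0.0, 'joint_pos': array([-1.23107215e+00,  8.79581902e-02,  1.37227627e+00, -1.38166071e-05,
        1.68361660e+00, -1.03098140e-01]), 'qd': array([ 0.00110337, -0.0003179 ,  0.00057951,  0.00110128, -0.00024597,
        0.00062094]), 'effort': array([-5.72989466e-04, -3.51868773e+01, -3.13270855e+01, -1.04721826e-04,
        1.07925761e-02,  6.18518612e-06]), 'tool_pos': array([ 0.23549217, -0.49647068,  0.23012623]), 'eef_rot': array([-3.13934483e+00, -2.18765016e-04,  4.42820533e-01]), 'contact_force': array([ 0.51777646,  0.84451189, -0.19367966]), 'wrist_torque': array([-0.01513345, -0.02778815, -0.02469988]), 'grip_force': 0.0, 'finger_gap': 0.08542322003188564}
scene cam at [-0.1959538  -0.84945563  0.5415107 ]
probe 0.68 [264. 212.  12.  26.] 193 [ 0.483 -0.226  0.076] [ 0.474 -0.234  0.045] [ 0.497 -0.209  0.107]
stand 0.97 [265. 232.  44.  31.] 854 [ 0.465 -0.243  0.026] [ 0.206 -0.456 -0.002] [ 0.581 -0.165  0.243]
vice 0.73 [317. 244.  57.  58.] 1592 [ 0.499 -0.395  0.031] [ 0.25  -0.547 -0.002] [ 0.625 -0.316  0.248]
mug 0.66 [362. 216.  32.  38.] 1154 [ 0.66
[... 990 characters left out ...]
8.  22.] 281 [ 0.495 -0.016  0.014] [ 0.474 -0.038 -0.002] [0.519 0.008 0.03 ]
vice 0.86 [356. 219.  41.  55.] 1568 [ 0.506 -0.379  0.064] [ 0.428 -0.454 -0.002] [ 0.573 -0.34   0.08 ]
vice 0.31 [203. 215.  18.  22.] 262 [ 0.495 -0.017  0.015] [ 0.474 -0.037 -0.002] [0.517 0.006 0.03 ]
mug 0.66 [358. 144.  45.  44.] 1367 [ 0.687 -0.394  0.043] [ 0.628 -0.459 -0.005] [ 0.757 -0.346  0.096]
loupe 0.53 [161. 145.  15.  14.] 193 [0.673 0.098 0.028] [ 0.658  0.083 -0.004] [0.699 0.122 0.038]
tape 0.7 [212. 150.  42.  43.] 560 [ 0.666 -0.027  0.024] [ 0.617 -0.073 -0.003] [0.715 0.02  0.03 ]
v_block 0.61 [307. 154.  21.  20.] 321 [ 0.66  -0.266  0.027] [ 0.639 -0.289 -0.001] [ 0.69  -0.246  0.039]
```

View pics/a.png

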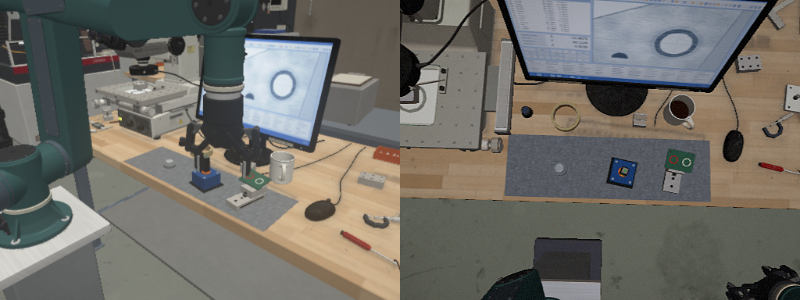

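```bash
cat > m.py <<'E'
from h import *
s=dict(np.load("top.npz")); P=cloud(s); im=s["image"].astype(int); r,g,b=im[...,0],im[...,1],im[...,2]
st=silhouettes
X=P[...,0];Y=P[...,1];Z=P[...,2]
def rect(m,n):
    p=P[m][:,:2].astype(np.float32); q=cv2.minAreaRect(p*1000); print(n,m.sum(),q,P[m].mean(0).round(4),Z[m].std().round(4))
box=lambda a,b_,c,d:(X>a)&(X<b_)&(Y>c)&(Y<d)
rect(box(.42,.55,-.28,-.15)&(Z>.040)&(Z<.05),"standtop")
rect(box(.42,.55,-.28,-.15)&(Z>.085)&(Z<.12),"cap")
rect(box(.46,.53,-.05,.02)&(Z>.018),"anvil")
rect(box(.46,.53,-.05,.02)&(Z>.006),"anvilbase")
rect(box(.40,.6,-.47,-.31)&(Z>.055),"plate")
m=box(.40,.6,-.47,-.31)&(Z>.055); p=P[m]; A=np.c_[p[:,:2],np.ones(len(p))]; k=np.linalg.lstsq(A,p[:,2],rcond=None)[0]; print("plane",k, np.degrees(np.arctan(np.hypot(*k[:2]))),np.degrees(np.arctan2(-k[1],-k[0])))
rect(m&(r>120)&(g<90)&(b<90),"red")
rect(m&(r>170)&(g>170)&(b>170),"white")
rect(box(.40,.6,-.47,-.31)&(Z>.035)&(Z<.052),"vice")
w=snapshot("wrist"); q=sense()
T=Ro.from_euler("xyz",q["eef_rot"]).as_matrix(); c=-w["R"].T@w["t"]
print("cam in tool",T.T@(c-q["tool_pos"]),"axes in tool",(T.T@w["R"].T).round(3), w["fx"])
u=cv2.resize(s["image"][110:270,180:400],(800,582),interpolation=cv2.INTER_CUBIC); cv2.imwrite("pics/b.png",u[:,:,::-1])
E
python3 m.py
```

```text
standtop 690 ((488.96661376953125, -214.81344604492188), (70.08355712890625, 70.1695785522461), 79.17013549804688) [ 0.4882 -0.2143  0.0464] 0.0017
cap 101 ((488.6745910644531, -214.69151306152344), (21.76862907409668, 22.160511016845703), 67.92811584472656) [ 0.4881 -0.2141  0.1046] 0.004
anvil 114 ((496.9820556640625, -16.154003143310547), (27.667802810668945, 26.86753273010254), 3.6892852783203125) [ 0.4962 -0.016   0.0245] 0.002
anvilbase 265 ((489.4931335449219, -6.44451904296875), (45.06353759765625, 73.70594787597656), 37.88496017456055) [ 0.4956 -0.0159  0.0176] 0.0063
plate 891 ((526.6715698242188, -384.8734130859375), (84.06172943115234, 58.38341522216797), 79.45668029785156) [ 0.5266 -0.3849  0.0705] 0.0048
plane [ 0.26032557 -0.04795553 -0.08499804] 14.826472875268669 169.56234942425374
red 33 ((530.61474609375, -367.2660217285156), (21.197690963745117, 24.347612380981445), 0.7563842535018921) [ 0.5298 -0.3676  0.0706] 0.003
white 6 ((522.2754516601562, -405.0386962890625), (6.648374080657959, 20.970863342285156), 87.16963195800781) [ 0.5222 -0.4057  0.0703] 0.0036
vice 84 ((493.133544921875, -378.5400695800781), (48.98075485229492, 13.239319801330566), 79.90391540527344) [ 0.495  -0.3782  0.045 ] 0.004
cam in tool [ 0.07424649  0.00046992 -0.14265652] axes in tool [[ 0.    -0.957 -0.29 ]
 [ 1.     0.     0.   ]
 [-0.    -0.29   0.957]] 324.27383685157395
```

View pics/b.png

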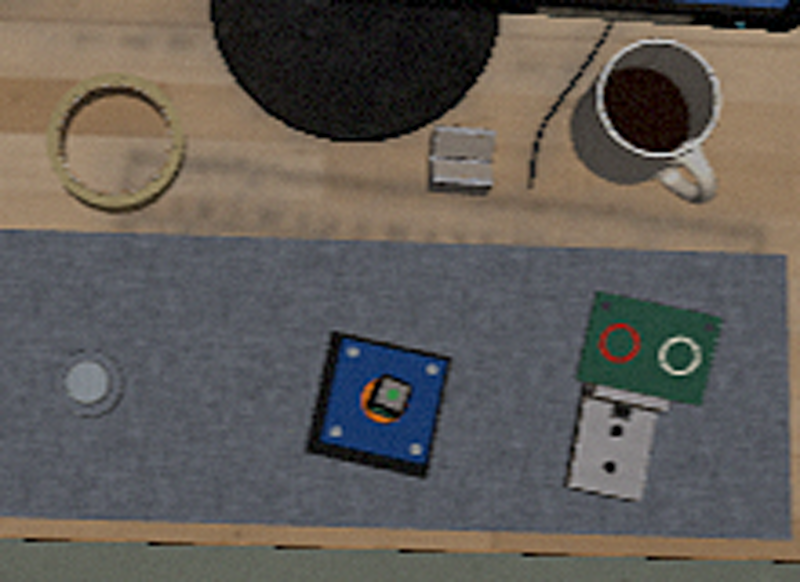

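```bash
cat >> h.py <<'E'
import json,os
def pose(): 
    d=json.load(open("cmd.json")); return np.array(d["p"]),Ro.from_matrix(d["R"])
def put(p,R): json.dump({"p":list(map(float,p)),"R":R.as_matrix().tolist()},open("cmd.json","w"))
def down(yaw): return Ro.from_euler("xyz",[np.pi,0,yaw])
def plan(p,R):
    p0,R0=pose(); print("turn",(R0.inv()*R).as_rotvec().round(4),"shift",R0.inv().apply(np.array(p)-p0).round(4))
def did(w,x):
    p,R=pose(); put(p+R.apply(x),R*Ro.from_rotvec(w)); p,R=pose(); q=sense()
    print("cmd",p.round(4),"meas",q["tool_pos"].round(4),"rot err deg",np.degrees((R.inv()*Ro.from_euler("xyz",q["eef_rot"])).as_rotvec()).round(2),"t",q["t"],"F",q["contact_force"].round(2),"gap",q["finger_gap"])
E
python3 -c "
from h import *
put([.236,-.497,.231],down(.4428))
plan([.488,-.214,.21],down(1.187))"
```

```text
turn [ 0.      0.     -0.7442] shift [ 0.349  -0.1477  0.021 ]
```

The rows are not in the units I measure in: turns go in shares of 2 pi rad. I convert before sending: -0.744 rad / 6.2832 = -0.1184.

Call:
arm_command([
  [[0,0,-0.1184],[0.349,-0.148,0.021],0],
  [[0,0,-0.1184],[0.349,-0.148,0.021],0],
  [[0,0,-0.1184],[0.349,-0.148,0.021],0],
  [[0,0,-0.1184],[0.349,-0.148,0.021],0],
  [[0,0,-0.1184],[0.349,-0.148,0.021],0],
  [[0,0,-0.1184],[0.349,-0.148,0.021],0],
  [[0,0,-0.1184],[0.349,-0.148,0.021],0],
  [[0,0,-0.1184],[0.349,-0.148,0.021],0],
  [[0,0,-0.1184],[0.349,-0.148,0.021],0],
  [[0,0,-0.1184],[0.349,-0.148,0.021],0],
  [[0,0,-0.1184],[0.349,-0.148,0.021],0],
  [[0,0,-0.1184],[0.349,-0.148,0.021],0],
])

```text
t: 2.15
tool_pos: [0.4875, -0.2138, 0.2102]
eef_rot: [-3.141, 0.001, 1.188]
contact_force: [0.9, -0.1, -0.0]
finger_gap: 0.0853
grip_force: 0.0
```

Run:
```python
from h import *
did([0,0,-.744],[.349,-.148,.021])
w=snapshot("wrist"); np.savez("w1.npz",**w); save(w,"w1"); P=cloud(w); Z=P[...,2];X=P[...,0];Y=P[...,1]
b=(abs(X-.488)<.06)&(abs(Y+.214)<.06)
for n,a,c in (("standtop",.042,.0495),("collar",.0505,.0535),("grip+cap",.100,.112),("cap",.1065,.112)):
    m=b&(Z>a)&(Z<c); print(n,m.sum(),np.median(Z[m]) if m.any() else 0, cv2.minAreaRect((P[m][:,:2]*1000).astype(np.float32)) if m.any() else 0)
```

```text
cmd [ 0.4879 -0.2137  0.21  ] meas [ 0.4875 -0.2138  0.2102] rot err deg [ 0.02 -0.05 -0.05] t 2.15 F [ 0.89 -0.09 -0.04] gap 0.08526684116528051
standtop 3885 0.04615242660467384 ((490.2939147949219, -217.87387084960938), (70.41120147705078, 70.13240814208984), 79.10964965820312)
collar 159 0.05180671951963632 ((491.5098876953125, -213.5701446533203), (20.955562591552734, 29.74551773071289), 74.74275970458984)
grip+cap 697 0.10628820549416479 ((490.41033935546875, -217.4931640625), (21.995534896850586, 21.29914665222168), 68.69589233398438)
cap 312 0.10717382721681307 ((490.247802734375, -217.6949462890625), (16.194957733154297, 15.989630699157715), 68.85155487060547)
```

View pics/w1.png

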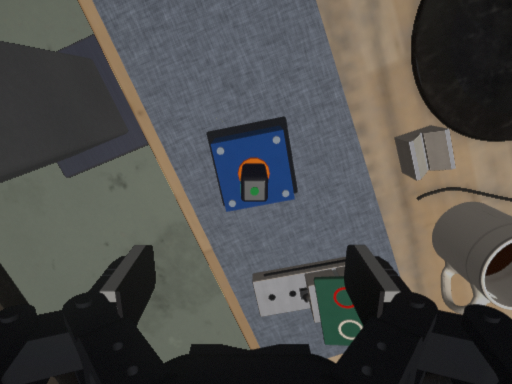

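```bash
python3 -c "
from h import *
plan([.4897,-.2163,.058],down(1.2))"
```

```text
turn [-0.      0.     -0.0132] shift [-0.0017  0.0026  0.152 ]
```

Converted, -0.013 rad / 6.2832 = -0.0021.

Call:
arm_command([
  [[0,0,-0.0021],[-0.002,0.003,0.03],0],
  [[0,0,-0.0021],[-0.002,0.003,0.065],0],
  [[0,0,-0.0021],[-0.002,0.003,0.1],0],
  [[0,0,-0.0021],[-0.002,0.003,0.13],0],
  [[0,0,-0.0021],[-0.002,0.003,0.152],0],
  [[0,0,-0.0021],[-0.002,0.003,0.152],0],
  [[0,0,-0.0021],[-0.002,0.003,0.152],0],
])

```text
t: 2.78
tool_pos: [0.488, -0.2177, 0.0575]
eef_rot: [-3.139, -0.0, 1.197]
contact_force: [-0.2, 0.3, 0.9]
finger_gap: 0.0853
grip_force: 0.0
```

Run:
```python
from h import *
did([0,0,-.013],[-.002,.003,.152])
w=snapshot("wrist"); np.savez("w2.npz",**w); save(w,"w2"); P=cloud(w); Z=P[...,2];X=P[...,0];Y=P[...,1]
b=(abs(X-.49)<.02)&(abs(Y+.216)<.02)
m=b&(Z>.098)&(Z<.113);p,R=pose(); Q=R.inv().apply(P[m]-p)[:,:2]
print(m.sum(),np.median(Z[m]),cv2.minAreaRect((Q*1000).astype(np.float32)),Q.min(0),Q.max(0))
```

```text
cmd [ 0.49   -0.2167  0.058 ] meas [ 0.488  -0.2177  0.0575] rot err deg [0.16 0.   0.15] t 2.7833 F [-0.21  0.32  0.88] gap 0.08530721633750842
3625 0.1060209696042929 ((0.09842681884765625, 0.6755027770996094), (21.942747116088867, 22.027429580688477), 0.5475828051567078) [-0.01095462 -0.01030959] [0.0110263  0.01173814]
```

View pics/w2.png

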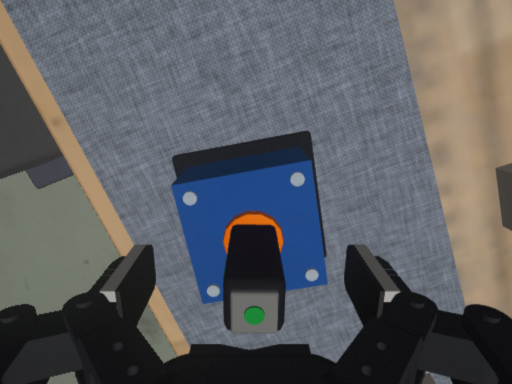

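Call:
arm_command([
  [[0,0,0],[0,0,0],0.5],
  [[0,0,0],[0,0,0],0.7],
  [[0,0,0],[0,0,0],1],
  [[0,0,0],[0,0,0],1],
  [[0,0,0],[0,0,0],1],
  [[0,0,0],[0,0,0],1],
  [[0,0,0],[0,0,0],1],
  [[0,0,0],[0,0,0],1],
  [[0,0,0],[0,0,0],1],
  [[0,0,0],[0,0,0],1],
  [[0,0,0],[0,0,0],1],
])

```text
t: 3.75
tool_pos: [0.4902, -0.2169, 0.0591]
eef_rot: [3.14, 0.0, 1.2]
contact_force: [0.2, 0.9, 5.2]
finger_gap: 0.0215
grip_force: 59.4
```

Run:
```python
from h import *
did([0,0,0],[0,0,0])
```

```text
cmd [ 0.49   -0.2167  0.058 ] meas [ 0.4902 -0.2169  0.0591] rot err deg [-0.09 -0.01 -0.01] t 3.75 F [0.15 0.89 5.24] gap 0.021450646826189353
```

Call:
arm_command([
  [[0,0,0],[0,0,-0.01],1],
  [[0,0,0],[0,0,-0.03],1],
  [[0,0,0],[0,0,-0.05],1],
  [[0,0,0],[0,0,-0.075],1],
  [[0,0,0],[0,0,-0.1],1],
  [[0,0,0],[0,0,-0.1],1],
  [[0,0,0],[0,0,-0.1],1],
  [[0,0,0],[0,0,-0.1],1],
])

```text
t: 4.42
tool_pos: [0.4887, -0.2162, 0.1567]
eef_rot: [-3.139, -0.0, 1.2]
contact_force: [-0.6, -0.1, -1.7]
finger_gap: 0.0213
grip_force: 60.4
```

Run:
```python
from h import *
did([0,0,0],[0,0,-.1])
p,R=pose()
for c in ("wrist","top","scene"):
    s=snapshot(c); np.savez(c+"3.npz",**s); P=cloud(s)
    for r in silhouettes("probe",c)[:2]:
        m=r["pixels"]&(s["range_z"]>0); Q=R.inv().apply(P[m]-p); print(c,r["confidence"],np.round(r["bbox"]),m.sum(),"tool frame",np.percentile(Q,[2,50,98],0).round(4).tolist())
    if c=="wrist": save(s,"w3")
    if c=="scene": cv2.imwrite("pics/s3.png",cv2.resize(s["image"][150:280,190:400],(800,495),interpolation=cv2.INTER_CUBIC)[:,:,::-1])
plan([.496,-.016,.15],down(1.2))
```

```text
cmd [ 0.49   -0.2167  0.158 ] meas [ 0.4887 -0.2162  0.1567] rot err deg [ 0.17  0.02 -0.  ] t 4.4167 F [-0.6  -0.09 -1.68] gap 0.021328433384887303
wrist 0.61 [250. 272.  62. 130.] 6436 tool frame [[-0.0079, -0.011, -0.0475], [0.0092, -0.0005, -0.0404], [0.0129, 0.0097, 0.0103]]
top 0.27 [206. 217.  11.  11.] 109 tool frame [[0.1766, -0.0789, 0.1287], [0.1891, -0.0665, 0.1331], [0.2019, -0.0543, 0.1385]]
scene 0.51 [262. 183.  11.  37.] 234 tool frame [[-0.0163, -0.0147, -0.0443], [-0.011, -0.0044, -0.0083], [-0.0021, 0.0082, 0.04]]
turn [-0.      0.     -0.0002] shift [ 0.1893 -0.0671  0.008 ]
```

View pics/w3.png

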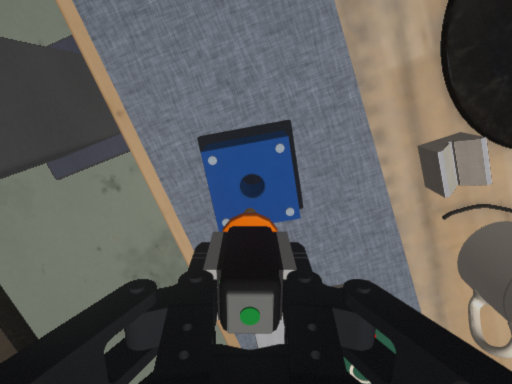

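View pics/s3.png

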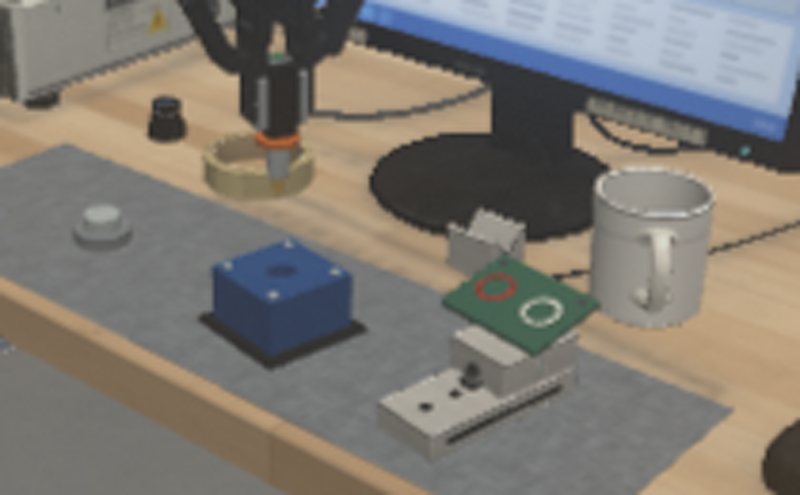

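Call:
arm_command([
  [[0,0,0],[0.03,-0.011,0],1],
  [[0,0,0],[0.065,-0.023,0.003],1],
  [[0,0,0],[0.1,-0.036,0.006],1],
  [[0,0,0],[0.135,-0.048,0.008],1],
  [[0,0,0],[0.165,-0.059,0.008],1],
  [[0,0,0],[0.189,-0.067,0.008],1],
  [[0,0,0],[0.189,-0.067,0.008],1],
  [[0,0,0],[0.189,-0.067,0.008],1],
])

```text
t: 5.38
tool_pos: [0.4955, -0.0151, 0.15]
eef_rot: [-3.141, 0.001, 1.203]
contact_force: [-0.5, 0.1, -1.4]
finger_gap: 0.0211
grip_force: 60.3
```

Run:
```python
from h import *
did([0,0,0],[.189,-.067,.008])
p,R=pose()
s=snapshot("wrist"); np.savez("w4.npz",**s); P=cloud(s); Q=R.inv().apply((P-p).reshape(-1,3)).reshape(P.shape)
m=(P[...,2]>.018)&(P[...,2]<.032)&(abs(P[...,0]-.496)<.04)&(abs(P[...,1]+.016)<.04)
print("anvil top",m.sum(),np.median(P[...,2][m]),cv2.minEnclosingCircle((P[m][:,:2]*1000).astype(np.float32)))
m=(P[...,2]>.006)&(P[...,2]<.032)&(abs(P[...,0]-.496)<.04)&(abs(P[...,1]+.016)<.04)
print("anvil all",m.sum(),cv2.minEnclosingCircle((P[m][:,:2]*1000).astype(np.float32)))
c=(Q[...,2]<-.043)&(Q[...,2]>-.053)&(abs(Q[...,0])<.013)&(abs(Q[...,1])<.013)
print("cap",c.sum(),np.median(Q[c],0).round(4),cv2.minAreaRect((Q[c][:,:2]*1000).astype(np.float32)))
A=np.c_[Q[c][:,:2],np.ones(c.sum())]; print("cap slope",np.degrees(np.linalg.lstsq(A,Q[c][:,2],rcond=None)[0][:2]))
f=(Q[...,2]>-.04)&(Q[...,2]<.005)&(Q[...,0]>.007)&(Q[...,0]<.014)&(abs(Q[...,1])<.008)
A=np.c_[Q[f][:,1:],np.ones(f.sum())]; k=np.linalg.lstsq(A,Q[f][:,0],rcond=None)[0];print("face",f.sum(),k[2],np.degrees(k[:2]))
save(s,"w4")
```

```text
cmd [ 0.496  -0.0163  0.15  ] meas [ 0.4955 -0.0151  0.15  ] rot err deg [ 0.02 -0.03 -0.17] t 5.3833 F [-0.51  0.08 -1.45] gap 0.02109794166279984
anvil top 895 0.023908564137383122 ((498.0399475097656, -18.1130313873291), 14.93466567993164)
anvil all 1959 ((497.98736572265625, -18.03961181640625), 22.917728424072266)
cap 3300 [ 0.003  -0.0002 -0.0472] ((0.9706239700317383, -0.013131141662597656), (24.028064727783203, 25.976245880126953), 0.024785205721855164)
cap slope [ 4.36071881 -0.60969844]
face 1896 0.011083522882965862 [-0.25976232 -0.10195552]
```

View pics/w4.png

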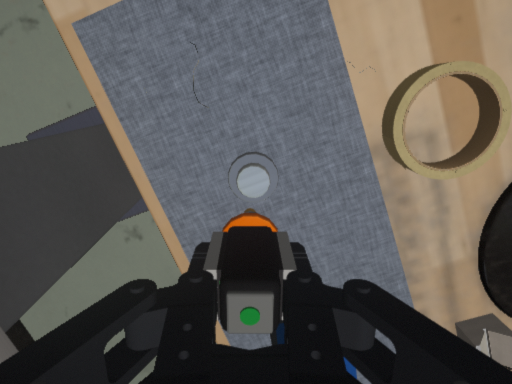

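Call:
arm_command([
  [[0,0,0],[-0.001,0.001,0.02],1],
  [[0,0,0],[-0.001,0.001,0.045],1],
  [[0,0,0],[-0.001,0.001,0.065],1],
  [[0,0,0],[-0.001,0.001,0.07],1],
  [[0,0,0],[-0.001,0.001,0.073],1],
  [[0,0,0],[-0.001,0.001,0.076],1],
  [[0,0,0],[-0.001,0.001,0.079],1],
  [[0,0,0],[-0.001,0.001,0.081],1],
  [[0,0,0],[-0.001,0.001,0.081],1],
  [[0,0,0],[-0.001,0.001,0.081],1],
])

```text
t: 6.27
tool_pos: [0.4973, -0.0181, 0.0705]
eef_rot: [3.139, 0.0, 1.2]
contact_force: [-0.7, -0.7, -0.1]
finger_gap: 0.0211
grip_force: 60.5
```

Run:
```python
from h import *
did([0,0,0],[-.001,.001,.081])
```

```text
cmd [ 0.4966 -0.0176  0.069 ] meas [ 0.4973 -0.0181  0.0705] rot err deg [-0.17 -0.01  0.  ] t 6.2667 F [-0.73 -0.75 -0.08] gap 0.02110054653015492
```

Call:
arm_command([
  [[0,0,0],[0,0,0.003],1],
  [[0,0,0],[0,0,0.005],1],
  [[0,0,0],[0,0,0.007],1],
  [[0,0,0],[0,0,0.009],1],
  [[0,0,0],[0,0,0.01],1],
  [[0,0,0],[0,0,0.011],1],
  [[0,0,0],[0,0,0.012],1],
  [[0,0,0],[0,0,0.013],1],
  [[0,0,0],[0,0,0.013],1],
  [[0,0,0],[0,0,0.013],1],
])

```text
t: 7.1
tool_pos: [0.4968, -0.0176, 0.0567]
eef_rot: [3.14, -0.0, 1.2]
contact_force: [2.8, -1.0, 2.7]
finger_gap: 0.0212
grip_force: 60.9
```

Run:
```python
from h import *
did([0,0,0],[0,0,.013])
```

```text
cmd [ 0.4966 -0.0176  0.056 ] meas [ 0.4968 -0.0176  0.0567] rot err deg [-0.08  0.02 -0.  ] t 7.1 F [ 2.81 -0.99  2.73] gap 0.021173773626004415
```

Call:
arm_command([
  [[0,0,0],[0,0,0.001],1],
  [[0,0,0],[0,0,0.002],1],
  [[0,0,0],[0,0,0.003],1],
  [[0,0,0],[0,0,0.003],1],
  [[0,0,0],[0,0,0.003],1],
  [[0,0,0],[0,0,0.003],1],
])

```text
t: 7.6
tool_pos: [0.497, -0.0176, 0.0556]
eef_rot: [3.139, -0.0, 1.2]
contact_force: [-0.2, -1.6, 12.3]
finger_gap: 0.0219
grip_force: 62.4
```

Run:
```python
from h import *
did([0,0,0],[0,0,.003])
```

```text
cmd [ 0.4966 -0.0176  0.053 ] meas [ 0.497  -0.0176  0.0556] rot err deg [-0.12  0.03 -0.01] t 7.6 F [-0.2  -1.64 12.28] gap 0.021932815041077833
```

Call:
arm_command([
  [[0,0,0],[0,0,0],1],
  [[0,0,0],[0,0,0],1],
  [[0,0,0],[0,0,0],1],
  [[0,0,0],[0,0,0],1],
  [[0,0,0],[0,0,0],1],
  [[0,0,0],[0,0,0],1],
  [[0,0,0],[0,0,0],1],
  [[0,0,0],[0,0,0],1],
  [[0,0,0],[0,0,0],1],
])

```text
t: 8.35
tool_pos: [0.4971, -0.0176, 0.0556]
eef_rot: [3.139, -0.0, 1.2]
contact_force: [0.2, -0.8, 12.9]
finger_gap: 0.0209
grip_force: 62.4
```

Call:
arm_command([
  [[0,0,0],[0,0,-0.005],1],
  [[0,0,0],[0,0,-0.012],1],
  [[0,0,0],[0,0,-0.022],1],
  [[0,0,0],[0,0,-0.045],1],
  [[0,0,0],[0,0,-0.075],1],
  [[0,0,0],[0,0,-0.107],1],
  [[0,0,0],[0,0,-0.107],1],
  [[0,0,0],[0,0,-0.107],1],
])

```text
t: 9.02
tool_pos: [0.4963, -0.0172, 0.1617]
eef_rot: [3.141, -0.001, 1.2]
contact_force: [0.1, 0.4, -2.5]
finger_gap: 0.0215
grip_force: 60.5
```

Run:
```python
from h import *
did([0,0,0],[0,0,-.107])
p,R=pose()
s=snapshot("wrist"); P=cloud(s); Q=R.inv().apply((P-p).reshape(-1,3)).reshape(P.shape)
c=(Q[...,2]<-.043)&(Q[...,2]>-.053)&(abs(Q[...,0])<.0105)&(abs(Q[...,1])<.0105)
f=(Q[...,2]>-.04)&(Q[...,2]<.005)&(Q[...,0]>.007)&(Q[...,0]<.014)&(abs(Q[...,1])<.008)
A=np.c_[Q[f][:,1:],np.ones(f.sum())]; k=np.linalg.lstsq(A,Q[f][:,0],rcond=None)[0];print("face",f.sum(),k[2],np.degrees(k[:2]),"cap z",np.percentile(Q[c][:,2],10))
# top data for the sample, mask green plate
w=dict(np.load("w1.npz")); W=cloud(w)
for n,s,P in (("w1",w,W),("top",dict(np.load("top.npz")),None),("scene3",dict(np.load("scene3.npz")),None)):
    P=cloud(s) if P is None else P
    im=s["image"].astype(int); r,g,b=im[...,0],im[...,1],im[...,2]
    bx=(abs(P[...,0]-.527)<.07)&(abs(P[...,1]+.385)<.07)&(P[...,2]>.05)&(P[...,2]<.09)
    m=bx&(r>110)&(g<100)&(b<100); 
    if m.sum()>5: print(n,"red",m.sum(),P[m].mean(0).round(4),cv2.minEnclosingCircle((P[m][:,:2]*1000).astype(np.float32)))
    p=P[bx]; A=np.c_[p[:,:2],np.ones(len(p))]; k=np.linalg.lstsq(A,p[:,2],rcond=None)[0]; print(n,"plane",len(p),np.degrees(np.arctan(np.hypot(*k[:2]))),np.degrees(np.arctan2(-k[1],-k[0])), "z at .5298,-.3676",k@[.5298,-.3676,1])
```

```text
cmd [ 0.4966 -0.0176  0.16  ] meas [ 0.4963 -0.0172  0.1617] rot err deg [-0.05  0.04 -0.02] t 9.0167 F [ 0.07  0.37 -2.47] gap 0.02145821680652066
face 1806 0.010551340555123257 [-0.197151    0.29068463] cap z -0.05013880716884204
w1 red 92 [ 0.5254 -0.3689  0.0691] ((530.4888305664062, -368.4008483886719), 12.637091636657715)
w1 plane 2339 15.25100631460846 168.26835799744902 z at .5298,-.3676 0.06958326684368515
top red 37 [ 0.5296 -0.3672  0.0707] ((529.88623046875, -367.1972351074219), 12.522916793823242)
top plane 893 14.965030492221935 169.39257250061777 z at .5298,-.3676 0.07051350393372
scene3 red 26 [ 0.5287 -0.3671  0.0689] ((529.2845458984375, -367.08099365234375), 12.788618087768555)
scene3 plane 606 15.479458568448043 171.29971571349859 z at .5298,-.3676 0.06851874218444687
```

```bash
cat >> h.py <<'E'
az=np.radians(169.5); N=np.array([np.sin(np.pi/12)*np.cos(az),np.sin(np.pi/12)*np.sin(az),np.cos(np.pi/12)])
RING=np.array([.530,-.3677,.070])
ax=np.cross([0,0,1],N); RT=Ro.from_rotvec(ax/np.linalg.norm(ax)*np.pi/12)*down(1.2)
E
python3 -c "
from h import *
print(RT.as_matrix()[:,2],-N)
plan(RING+.11*N,RT)"
```

```text
[ 0.2544851  -0.04716602 -0.96592583] [ 0.2544851  -0.04716602 -0.96592583]
turn [-2.572e-01  4.880e-02 -2.000e-04] shift [-0.3195  0.1301 -0.0163]
```

Converted, -0.11 rad / 6.2832 = -0.0175.

Call:
arm_command([
  [[-0.0032,0.0006,0],[-0.02,0.01,-0.01],1],
  [[-0.008,0.0014,0],[-0.055,0.023,-0.016],1],
  [[-0.0127,0.0024,0],[-0.09,0.037,-0.016],1],
  [[-0.0175,0.0033,0],[-0.125,0.051,-0.016],1],
  [[-0.0223,0.0043,0],[-0.16,0.065,-0.016],1],
  [[-0.0271,0.0051,0],[-0.195,0.079,-0.016],1],
  [[-0.0318,0.006,0],[-0.23,0.094,-0.016],1],
  [[-0.0366,0.007,0],[-0.265,0.108,-0.016],1],
  [[-0.0409,0.0078,0],[-0.295,0.12,-0.016],1],
  [[-0.0409,0.0078,0],[-0.32,0.13,-0.016],1],
  [[-0.0409,0.0078,0],[-0.32,0.13,-0.016],1],
  [[-0.0409,0.0078,0],[-0.32,0.13,-0.016],1],
])

```text
t: 10.07
tool_pos: [0.4995, -0.3628, 0.1723]
eef_rot: [2.892, -0.052, 1.203]
contact_force: [0.4, 0.7, -1.4]
finger_gap: 0.0213
grip_force: 60.3
```

Run:
```python
from h import *
did([-.257,.049,0],[-.32,.13,-.016])
p,R=pose()
for c in ("wrist","top","scene"):
    s=snapshot(c); np.savez(c+"5.npz",**s); P=cloud(s); im=s["image"].astype(int); r,g,b=im[...,0],im[...,1],im[...,2]
    bx=(abs(P[...,0]-.527)<.07)&(abs(P[...,1]+.385)<.07)&(P[...,2]>.05)&(P[...,2]<.09)
    m=bx&(r>110)&(g<100)&(b<100)
    if m.sum()>5:
        print(c,"red",m.sum(),P[m].mean(0).round(4),cv2.minEnclosingCircle((P[m][:,:2]*1000).astype(np.float32)))
        Q=R.inv().apply(P[m]-p); print("  in tool: circle",cv2.minEnclosingCircle((Q[:,:2]*1000).astype(np.float32)),"z",np.median(Q[:,2]))
    gm=bx&(g>r+15)&(g>b) | m
    q=P[gm]; A=np.c_[q[:,:2],np.ones(len(q))]; k=np.linalg.lstsq(A,q[:,2],rcond=None)[0]; n=np.r_[-k[:2],1]; n/=np.linalg.norm(n)
    print(c,"plane",len(q),np.degrees(np.arccos(n[2])),np.degrees(np.arctan2(n[1],n[0])),"normal in tool deg",np.degrees(R.inv().apply(n)).round(2))
    if c=="wrist": save(s,"w5");
```

```text
cmd [ 0.5017 -0.3629  0.176 ] meas [ 0.4995 -0.3628  0.1723] rot err deg [0.4  0.16 0.2 ] t 10.0667 F [ 0.36  0.72 -1.4 ] gap 0.021338525485216465
wrist red 311 [ 0.531  -0.3682  0.0706] ((530.99169921875, -368.66864013671875), 12.783041954040527)
  in tool: circle ((-0.0933840349316597, 1.4150844812393188), 12.874783515930176) z 0.1095427661517729
wrist plane 4526 14.941162030648504 169.61963787177584 normal in tool deg [-1.00e-02  5.00e-02 -5.73e+01]
top red 43 [ 0.5299 -0.3664  0.0705] ((529.714111328125, -366.8590393066406), 12.829819679260254)
  in tool: circle ((0.9763214588165283, -0.4424872398376465), 12.687651634216309) z 0.10918204694426747
top plane 419 14.896790842782531 169.15168103109073 normal in tool deg [  0.12   0.07 -57.3 ]
scene red 28 [ 0.5296 -0.3672  0.0685] ((530.7152709960938, -367.441650390625), 14.326258659362793)
  in tool: circle ((0.9678752422332764, 0.2220810204744339), 14.247199058532715) z 0.11119301526280874
scene plane 466 14.531307778728843 168.28049286674275 normal in tool deg [  0.4    0.4  -57.29]
```

View pics/w5.png

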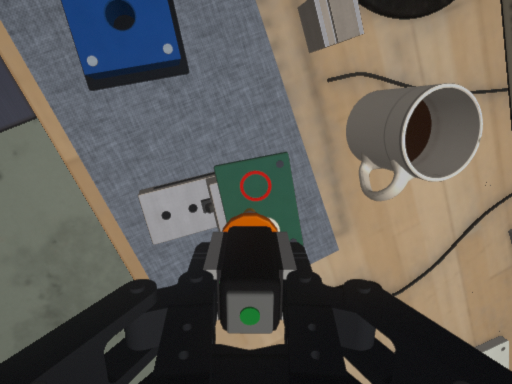

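```bash
cat >> h.py <<'E'
def avg(n=16):
    p,R=pose(); F=[];X=[];E=[]
    for i in range(n):
        snapshot("wrist"); q=sense(); F.append(q["contact_force"]); X.append(q["tool_pos"]); E.append((RT.inv()*Ro.from_euler("xyz",q["eef_rot"])).as_rotvec())
    F=np.array(F);X=np.array(X); f=F@N
    print("Fn %.2f sd %.2f"%(f.mean(),f.std()),"F",F.mean(0).round(2),"height over face %.4f"%((X-RING)@N).mean(),"off-axis in tool",(RT.inv().apply(X.mean(0)-RING)).round(4),"rot err deg",np.degrees(np.mean(E,0)).round(2),"t",sense()["t"])
E
python3 -c "
from h import *
avg(16); p,R=pose(); plan(RING+.056*N,RT)"
```

```text
Fn -1.37 sd 0.41 F [-0.02 -0.26 -1.41] height over face 0.1102 off-axis in tool [ 0.     -0.0005 -0.1102] rot err deg [ 0.02  0.02 -0.03] t 11.0167
turn [-0.0002 -0.0001 -0.0002] shift [0.0005 0.0002 0.0538]
```

Call:
arm_command([
  [[0,0,0],[0.0005,0.0005,0.015],1],
  [[0,0,0],[0.0005,0.0005,0.03],1],
  [[0,0,0],[0.0005,0.0005,0.042],1],
  [[0,0,0],[0.0005,0.0005,0.05],1],
  [[0,0,0],[0.0005,0.0005,0.055],1],
  [[0,0,0],[0.0005,0.0005,0.057],1],
  [[0,0,0],[0.0005,0.0005,0.057],1],
  [[0,0,0],[0.0005,0.0005,0.057],1],
  [[0,0,0],[0.0005,0.0005,0.057],1],
])

```text
t: 11.77
tool_pos: [0.5169, -0.3658, 0.1225]
eef_rot: [2.883, -0.048, 1.206]
contact_force: [1.0, -1.3, -1.9]
finger_gap: 0.0215
grip_force: 60.4
```

Run:
```python
from h import *
did([0,0,0],[.0005,.0005,.057]); avg(14)
p,R=pose()
for c in ("wrist","top"):
    s=snapshot(c); P=cloud(s); im=s["image"].astype(int); r,g,b=im[...,0],im[...,1],im[...,2]
    bx=(abs(P[...,0]-.527)<.07)&(abs(P[...,1]+.385)<.07)&(P[...,2]>.05)&(P[...,2]<.09)
    m=bx&(r>110)&(g<100)&(b<100); Q=R.inv().apply(P[m]-p); print(c,m.sum(),"in tool",cv2.minEnclosingCircle((Q[:,:2]*1000).astype(np.float32)) if m.any() else 0)
    np.savez(c+"6.npz",**s)
    if c=="wrist": cv2.imwrite("pics/w6.png",cv2.resize(s["image"][130:270,160:360],(800,560),interpolation=cv2.INTER_CUBIC)[:,:,::-1])
```

```text
cmd [ 0.5169 -0.3653  0.1211] meas [ 0.5169 -0.3658  0.1225] rot err deg [-0.1  -0.05 -0.01] t 11.7667 F [ 0.97 -1.31 -1.94] gap 0.0215072659667947
Fn -1.27 sd 0.40 F [ 0.18  0.13 -1.28] height over face 0.0535 off-axis in tool [-0.0001  0.0003 -0.0535] rot err deg [-0.02 -0.01  0.01] t 12.4667
wrist 296 in tool ((-0.37343329191207886, 0.8687273859977722), 12.72146224975586)
top 20 in tool ((3.3061656951904297, 0.24784517288208008), 11.782007217407227)
```

View pics/w6.png

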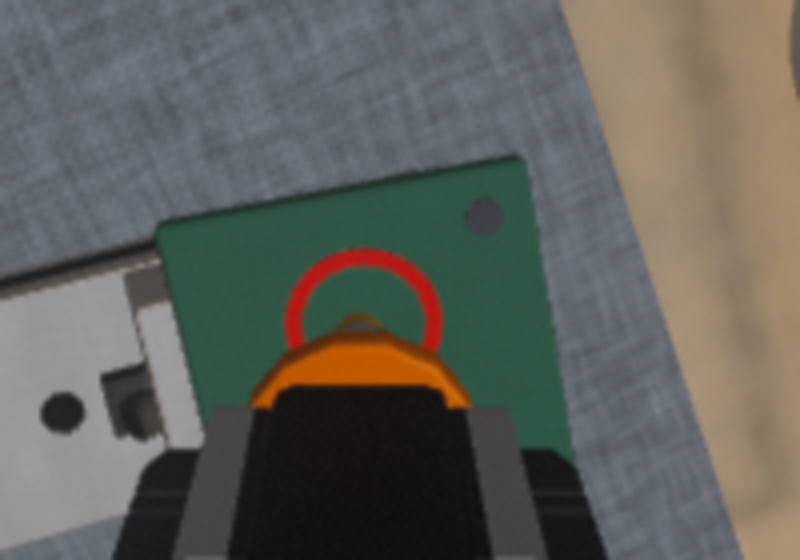

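Call:
arm_command([
  [[0,0,0],[0,0.0005,0.001],1],
  [[0,0,0],[0,0.0005,0.002],1],
  [[0,0,0],[0,0.0005,0.003],1],
  [[0,0,0],[0,0.0005,0.004],1],
  [[0,0,0],[0,0.0005,0.005],1],
  [[0,0,0],[0,0.0005,0.005],1],
  [[0,0,0],[0,0.0005,0.005],1],
])

```text
t: 13.15
tool_pos: [0.5183, -0.3657, 0.1169]
eef_rot: [2.884, -0.048, 1.206]
contact_force: [-0.3, 0.7, 1.1]
finger_gap: 0.0216
grip_force: 60.5
```

Run:
```python
from h import *
did([0,0,0],[0,.0005,.005]); avg(30)
```

```text
cmd [ 0.5186 -0.3657  0.1164] meas [ 0.5183 -0.3657  0.1169] rot err deg [-0.01 -0.01 -0.  ] t 13.15 F [-0.3   0.74  1.08] gap 0.021603727754827388
Fn 0.29 sd 0.47 F [-0.78  0.33  0.08] height over face 0.0483 off-axis in tool [-0.0001  0.0007 -0.0483] rot err deg [0.   0.   0.01] t 14.65
```

Call:
arm_command([
  [[0,0,0],[0,0,0.001],1],
  [[0,0,0],[0,0,0.002],1],
  [[0,0,0],[0,0,0.003],1],
  [[0,0,0],[0,0,0.0035],1],
  [[0,0,0],[0,0,0.0035],1],
  [[0,0,0],[0,0,0.0035],1],
])

```text
t: 15.15
tool_pos: [0.5192, -0.3659, 0.1134]
eef_rot: [2.884, -0.048, 1.206]
contact_force: [-1.1, 1.4, 0.9]
finger_gap: 0.0211
grip_force: 60.5
```

Run:
```python
from h import *
did([0,0,0],[0,0,.0035]); avg(50)
s=snapshot("wrist"); cv2.imwrite("pics/w7.png",cv2.resize(s["image"][130:270,160:360],(800,560),interpolation=cv2.INTER_CUBIC)[:,:,::-1])
```

```text
cmd [ 0.5195 -0.3659  0.113 ] meas [ 0.5192 -0.3659  0.1134] rot err deg [-0.01 -0.01 -0.  ] t 15.15 F [-1.11  1.38  0.92] gap 0.021114286628557508
Fn 1.21 sd 0.56 F [-0.89  0.44  1.  ] height over face 0.0447 off-axis in tool [-0.0001  0.0007 -0.0447] rot err deg [0.   0.   0.01] t 17.65
```

View pics/w7.png

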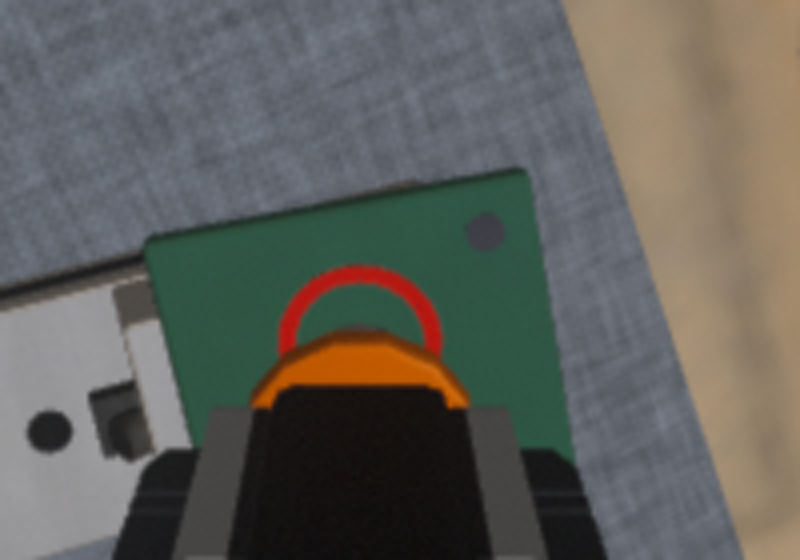

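The tip sits centred in the red ring: the ring is centred at crop column 360, in line with the probe. The contact force is about 2.5 N, which matches half travel.

```bash
python3 -c "
from plant import job_done; print(job_done())"
```

```text
the job is handed in; nothing more can be done
None
```

I handed the job in with the gripper holding the probe square on the sample, its tip centred in the red ring and pressed in about 5 mm (about 2.5 N), after pressing the anvil to its stop for about a second; no verdict came back.

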